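# Set the water pot on its drip dish on the modelling stand

## Task

Take the white drip dish off the sloping drainer and lay it flat, right way up and centred on the round top of the modelling stand, letting go of it there; then set the open steel water pot upright in the middle of the dish. Set both down gently, without letting them drop or pressing them down hard, and leave everything else on the table where it is.

Things in the scene. Friction and masses are not known exactly. Their poses are not given: they have to be found in the camera images.
- dish: white stoneware drip dish, round, 130 across and 28 high, an open flat-bottomed dish with an upright straight wall 8 thick and a flat floor 8 thick (inside 114 across, 20 deep); about 0.35 kg. Origin: centre of its underside; z is its axis, out of the open side. It starts lying open side up on the drainer's slope, its low side resting on the ledge. It is round: its yaw means nothing.
- drainer: fixed plywood drainer: a flat board 200 wide and 200 long sloping at 35 degrees, its low edge at its -x side (towards the robot), rising along its own +x; a wooden ledge standing 12 proud of the board runs along the low edge. The board's top edge is about 133 above the table. Origin: on the table below the board; the board's surface passes 18 above the table at the ledge (x = -85) and rises from there along +x. Beyond the dish about 65 of bare board is left on the high side.
- stand: fixed modelling stand: a dark steel foot 150 across and a column carrying a flat, level, round wooden top 170 across and 10 thick, centred over the foot. The column is clamped at a different height every time: the upper face of the wooden top is anywhere from 46 to 101 above the table, and this is not given in the pose: see it or feel for it. It does not turn, and does not sink under the few newtons of a gentle set-down. Origin: centre of the foot's underside, on the table.
- pot: open steel water pot: a plain straight-sided tumbler with no lid and no handle, 60 across, 100 high, wall 4, about 0.25 kg. Origin: centre of its underside; z up. It stands upright on the table in the middle, nearer to the robot or farther from it than the jar.
- jar: closed steel jar with a flat screw lid on top (no opening), 66 across, 95 high; stands in the middle near the pot and is of much the same size. Bystander; its origin is the centre of its underside. Leave it alone.
- mallet: hand mallet lying on the table, 180 long, by the back edge. Bystander; its origin is the centre of its underside. Leave it alone.
- tape: roll of paper tape lying flat, 100 across, 24 high. Bystander; its origin is the centre of its underside. Leave it alone.
- paint: white bottle 56 across, 150 high, at the back. Bystander; its origin is the centre of its underside. Leave it alone.
- block: wooden pounding block 90 x 140 x 35 high, at the back. Bystander; its origin is the centre of its underside. Leave it alone.
- glass: empty drinking glass 70 across, 90 high, at the right-hand side. Bystander; its origin is the centre of its underside. Leave it alone.
- press: wooden flower press, 160 x 120 x 50 high, at the left-hand side. Bystander; its origin is the centre of its underside. Leave it alone.
There are look-alikes about, which are no part of the job. What is shaped like the dish but pink or red is not meant.

How it is judged:
On the way, in this order (a step that is already met when the one before it is completed fails the run):
1. the dish lies flat and centred on the stand's top, let go of, with the pot not yet moved from its place (horizontal distance between dish and stand below 0.015 m and height (world z) of dish between 0.04 and 0.106 m and angle between dish's own z axis and vertical below 0.07 rad and linear speed of dish below 0.02 m/s and contact force between dish and stand above 0.5 N and contact force between the fingers and dish below 0.2 N and distance of pot from where it was at the start of the episode below 0.04 m), for 0.2 s.
2. the pot stands upright in the middle of the dish (horizontal distance between dish and stand below 0.015 m and height (world z) of dish between 0.04 and 0.106 m and angle between each of dish, pot's own z axis and vertical below 0.07 rad and linear speed of each of dish, pot below 0.02 m/s and contact force between dish and stand above 0.5 N and horizontal distance between pot and dish below 0.01 m and z of pot in the frame of dish between 0.004 and 0.013 m), for 0.2 s.
At the end, for the whole second after the job is handed in: The dish lies flat (within 4 degrees), right way up and at rest on the stand's top, its centre within 15 mm of the stand's axis; the pot stands upright (within 4 degrees) and at rest on the floor of the dish, its axis within 10 mm of the dish's; both are let go of (all of step 2); the robot touches nothing.
It fails at once if the dish is dropped (let go of and falling faster than 0.45 m/s: a drop of about 10 mm) (linear speed of dish above 0.45 m/s and contact force between the fingers and dish below 0.2 N).
It fails at once if the pot is dropped (let go of and falling faster than 0.45 m/s: a drop of about 10 mm) (linear speed of pot above 0.45 m/s and contact force between the fingers and pot below 0.2 N).
It fails at once if the dish is pressed hard onto the stand (more than 80 N between them) (contact force between dish and stand above 80 N).
It fails at once if the pot is pressed hard onto the dish (more than 80 N between them) (contact force between pot and dish above 80 N).
It fails at once if a bystander is shifted by more than 30 mm (distance of any of jar, mallet, tape, paint, block, glass, press from where it was at the start of the episode above 0.03 m).
It also fails if it takes over 72 s, if anything falls off the work surface, if the arm or the gripper's body presses on something with over 40 N, if the wrist force passes 120 N, or if a joint passes its speed limit or range.

## Robot

A 6-joint arm with a two-finger parallel gripper is mounted at the origin on the work surface. World frame = base frame: x ahead of the robot, y to its left, z up, the work surface at z = 0. Lengths are in m, angles in rad, forces in N, time in s.
With the tool pointing down it reaches from about 0.25 to 0.8 m from the base axis. Payload 8.5 kg.
Tool frame: the origin (TCP) lies midway between the tips of the shut fingers; the grasp point (between the pads) lies 19 mm behind it; z points along the fingers, y is the line along which they close (so a half turn about z gives the same grasp; the last joint's range is limited). The gripper opens to 85 mm and grips with 20 to 120 N. Pads are 22 mm wide; open, the fingers measure 114 mm over their backs; the gripper's body (76 mm by 85 mm) begins 54 mm behind the grasp point. The pads swing forward as they close: fully open they stand 13 mm farther back than shut.
Start: joints at [1.264, 0.238, -0.013, 1.319, 0, 1.571], TCP at [0.159, 0.5, 0.231] pointing down, gripper open.
Joint ranges: [-2.66, 2.66], [-1.03, 1.9], [-1.14, 1.46], [-1.82, 2.27], [-1.45, 1.34], [-3.14, 3.14]. Speed limits (rad/s): [2.22, 2.22, 2.79, 3.14, 3.14, 3.14].

## Interface

Orientations are given as a 3x3 rotation matrix whose columns are the frame's x, y, z axes.
In Python, from plant import manip, vision gives the robot as it stands.
- The arm moves only by the tool jog_arm, never from a script. Its argument "motion" is a list of rows, each a list of 7 numbers: the shift along the tool's x, y, z in m, then the turn, a rotation vector about the tool's x, y, z in rad, then the opening, from 0 (shut) to 1 (fully open). In form: [[dx, dy, dz, rx, ry, rz, grip], ...]. A call has exactly 10 rows; each row shifts and turns the commanded pose from where the row before left it, along the tool's axes as they then stand; what a row does not reach is not made up. A row lasts 1/8 s, in which the tool goes at most 62.5 mm and 10.7 degrees, less where a joint would pass 70% of its speed; a pose out of reach is approached as far as the arm can. A call with a gripper value outside its range is refused whole. The fingers move at their own pace and stop on an object; "squeeze" is the grip in N (left out, the last holds). Time passes only in rows, so rows that do not move let the fingers close, or fill a call up. It gives the time, the measured TCP pose, the force, the opening and the grip force at its end, in the units of the state.
- manip.get_obs(): the state, without advancing time (a new reading comes with each control period).
- vision.snapshot(name): name is "scene" or "top" or "wrist"; returns (picture, depth): 420x560x3 uint8, red, green, blue; 420x560 float32, m along the optical axis (not along the pixel's ray), 0 where there is no reading.
- vision.camera_params(name): a dict with "intrinsics" (3x3 intrinsics, pixels), "distortion" ([k1, k2, p1, p2, k3] as OpenCV has them; the pictures are not rectified), "origin" and "attitude" of the camera in the world; the wrist camera has in their place "T_tool_cam" (4x4, takes a point from camera to tool coordinates, whose origin is the TCP and whose axes are the flange's). Camera axes: x right, y down, z forward; pixel columns grow to the right and rows downward; lengths in m; the calibration is good to about 2 mm. A picture is of the moment at which its call begins: read the wrist's pose just before it. camera_params takes no time and is no camera call.
- manip.hand_in(): hands the job in; it is judged then, once.
The state is a dict: "time": time; "qpos": joint angles; "dq": joint speeds; "tau": joint torques, N m; "eef_pos": TCP position; "tcp_rot": TCP orientation; "contact_force": force on the tool from outside, world axes, zero at the start; "moment": the same for the moment, N m; "opening": finger opening in m; "finger_force": force on a finger pad.
Only numpy, scipy, OpenCV 4.12 (cv2) and the standard library are available. Lean on these libraries where they do the work, as an engineer would, in place of code of your own. Each camera call takes 0.05 s, during which the arm holds its last target. There are 200 camera calls.

## Working session

There is one attempt and no reset: what is moved stays moved. The work goes in short steps, Python scripts to look and compute and a tool call to move; the robot and the scene stay as the last step left them, time stands still between calls to the robot, and variables do not carry over. Pictures are saved under pics/ and viewed, at most 10 in all, crops included, and the job is handed in when it is done.

Besides the shell and the picture viewer there is one more tool, called after "Request:" in YAML: its name, and indented under it one key for each argument. jog_arm: Moves the arm, as the interface text tells. Its arguments: {"type":"object","properties":{"motion":{"type":"array"},"squeeze":{"type":"number"}},"required":["motion"]}

```bash
ls; mkdir -p pics
cat > h.py <<'E'
import numpy as np, cv2
from plant import manip, vision
def cam(n):
    p=vision.camera_params(n); K=np.array(p["intrinsics"]); D=np.array(p["distortion"],float)
    if "T_tool_cam" in p:
        o=manip.get_obs(); T=np.eye(4); T[:3,:3]=o["tcp_rot"]; T[:3,3]=o["eef_pos"]; T=T@np.array(p["T_tool_cam"])
        return K,D,T[:3,:3],T[:3,3]
    return K,D,np.array(p["attitude"]),np.array(p["origin"])
def rays(c,uv):
    K,D,R,t=c; q=cv2.undistortPoints(np.array(uv,float).reshape(-1,1,2),K,D).reshape(-1,2)
    return np.c_[q,np.ones(len(q))]@R.T
def pts(c,uv,d): return c[3]+rays(c,uv)*np.array(d).reshape(-1,1)
def onz(c,uv,z):
    r=rays(c,uv); return c[3]+r*((z-c[3][2])/r[:,2])[:,None]
def snap(n,f=None):
    c=cam(n); im,d=vision.snapshot(n)
    if f: cv2.imwrite("pics/"+f,im[:,:,::-1])
    return c,im,d
def cloud(c,d):
    v,u=np.mgrid[0:420,0:560]; P=pts(c,np.c_[u.ravel(),v.ravel()],d.ravel()).reshape(420,560,3); P[d==0]=np.nan; return P
E
python3 - <<'E'
from h import *
for n in("scene","top"):
    c,im,d=snap(n,n+"0.png"); np.savez(n+"0",im=im,d=d); print(n,c[3],c[2].round(2).tolist(),c[0][0,0],(d>0).mean())
print(vision.camera_params("wrist")["T_tool_cam"])
a=cv2.imread("pics/scene0.png");b=cv2.imread("pics/top0.png")
print(manip.get_obs())
E
```

```text
pics
scene [1.22504301 0.59575062 1.51335758] [[-0.6, 0.69, -0.41], [0.8, 0.52, -0.31], [-0.0, -0.51, -0.86]] 497.1502854709133 0.9959013605442177
top [0.178491   0.08166345 1.87699927] [[-0.01, -0.98, 0.2], [-1.0, 0.01, 0.01], [-0.01, -0.2, -0.98]] 473.17160113581537 0.995829081632653
[[-1.06083012e-04 -9.51330820e-01 -3.08171478e-01  7.95514683e-02]
 [ 9.99999823e-01  7.97219366e-05 -5.90336686e-04  3.16945720e-04]
 [ 5.86173510e-04 -3.08171486e-01  9.51330643e-01 -1.41117840e-01]
 [ 0.00000000e+00  0.00000000e+00  0.00000000e+00  1.00000000e+00]]
{'time': 0.1, 'qpos': array([ 1.26397159e+00,  2.38721451e-01, -1.41667868e-02,  1.31920888e+00,
       -1.13511575e-05,  1.57080699e+00]), 'dq': array([-0.00252361, -0.00061629,  0.0034115 ,  0.00057384, -0.00108803,
        0.00132057]), 'tau': array([ 1.53956939e-04, -5.39722109e+01,  3.46997023e+01,  1.35119964e-02,
        1.12192384e-05,  2.27411067e-05]), 'eef_pos': array([0.15845704, 0.50012121, 0.2307428 ]), 'tcp_rot': array([[-9.53294192e-01,  3.02043105e-01, -3.82060487e-04],
       [ 3.02043347e-01,  9.53293381e-01, -1.24346739e-03],
       [-1.13650188e-05, -1.30078907e-03, -9.99999154e-01]]), 'contact_force': array([ 0.26055397, -0.06319549,  0.54568986]), 'moment': array([-0.05296078, -0.03965736, -0.02852122]), 'finger_force': 0.0, 'opening': 0.08497871662912974}
```

View pics/scene0.png

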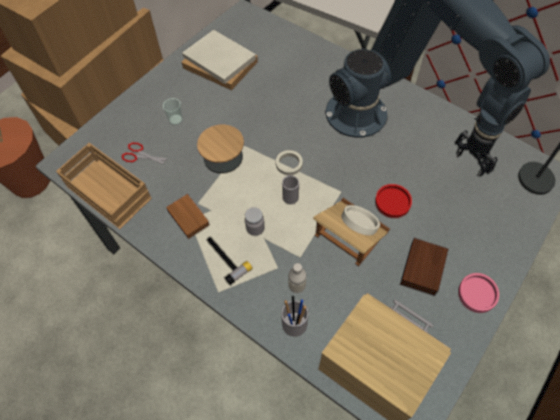

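View pics/top0.png

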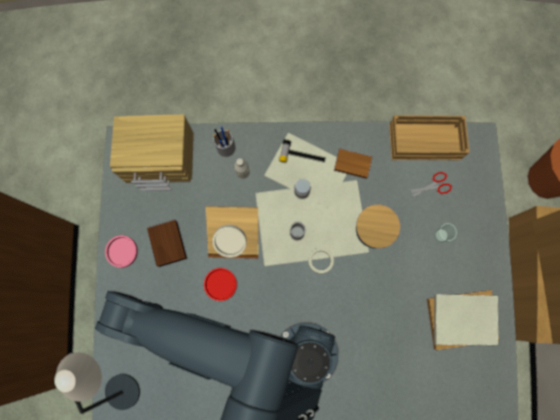

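Top view: the white dish on the drainer is at (229,242). Its look-alikes are the red dish (221,285), the pink dish (121,251) and the white tape ring (321,261). The pot candidates are (297,231), with a dark inside, and (303,187), with a bright flat lid. The stand top is at (378,227). Next I measure these and check the choice in one close crop.

Run:
```python
from h import *
L={n:np.load(n+"0.npz") for n in("scene","top")}
a=L["top"]["im"][165:275,190:410,::-1]; b=L["scene"]["im"][115:275,180:420,::-1]
cv2.imwrite("pics/crop.png",np.vstack([cv2.resize(a,(560,280),interpolation=2),cv2.resize(b,(560,320),interpolation=2)[:,:]]))
P={n:cloud(cam(n),L[n]["d"]) for n in L}
np.savez("P0",**P)
# stand top and pots: cluster points by height in regions
for n in P:
    Q=P[n].reshape(-1,3)
    print(n,"table z",np.nanmedian(Q[(abs(Q[:,0]-.45)<.3)&(abs(Q[:,1])<.4),2]))
p=P["top"]
for nm,(u,v) in dict(dish=(229,242),pot=(297,231),jar=(303,187),stand=(378,227),tape=(321,250),red=(221,285),paint=(241,165)).items():
    print(nm,p[v,u].round(3))
# stand fit
for n in P:
    Q=P[n]; s=p[227,378]; m=(np.hypot(Q[...,0]-s[0],Q[...,1]-s[1])<.12)&(Q[...,2]>s[2]-.012)&(Q[...,2]<s[2]+.02)
    mm=m.astype(np.uint8); cs,_=cv2.findContours(mm,0,1); k=max(cs,key=cv2.contourArea)
    z=np.median(Q[m][:,2]); (cx,cy),r=cv2.minEnclosingCircle(onz(cam(n),k.reshape(-1,2),z)[:,:2].astype(np.float32)); print("stand",n,cx,cy,r,z)
    for nm,(u,v) in dict(pot=(297,231),jar=(303,187)).items():
        s2=p[v,u]; m=(np.hypot(Q[...,0]-s2[0],Q[...,1]-s2[1])<.05)&(Q[...,2]>.08)
        mm=m.astype(np.uint8);cs,_=cv2.findContours(mm,0,1)
        if not cs: print(nm,n,'none');continue
        k=max(cs,key=cv2.contourArea); z=np.percentile(Q[m][:,2],90)
        (cx,cy),r=cv2.minEnclosingCircle(onz(cam(n),k.reshape(-1,2),z)[:,:2].astype(np.float32)); print(nm,n,cx,cy,r,z,m.sum(), Q[m].mean(0))
```

```text
scene table z 0.004446102459290335
top table z 0.0018624689365869251
dish [0.435 0.295 0.049]
pot [ 0.484  0.027 -0.001]
jar [0.641 0.004 0.098]
stand [ 0.481 -0.282  0.094]
tape [ 0.403 -0.066  0.024]
red [0.27  0.329 0.009]
paint [0.72  0.242 0.141]
stand scene 0.4858761727809906 -0.2786182463169098 0.0880868136882782 0.0952444839478429
pot scene 0.48210409283638 0.03497763350605965 0.036298930644989014 0.10346129210563015 157 [0.47633496 0.03144635 0.09370053]
jar scene 0.6506763696670532 0.012881861068308353 0.03287222981452942 0.10117725614490247 241 [0.64964419 0.01015241 0.09595159]
stand top 0.4865798056125641 -0.2811545133590698 0.08494565635919571 0.09299749833445359
pot top 0.47480207681655884 0.029872145503759384 0.0311147328466177 0.10457950413906074 67 [0.47689333 0.03070668 0.09699906]
jar top 0.6463771462440491 0.009122476913034916 0.029373452067375183 0.10061318033733394 167 [0.64759434 0.00828312 0.09476585]
```

View pics/crop.png

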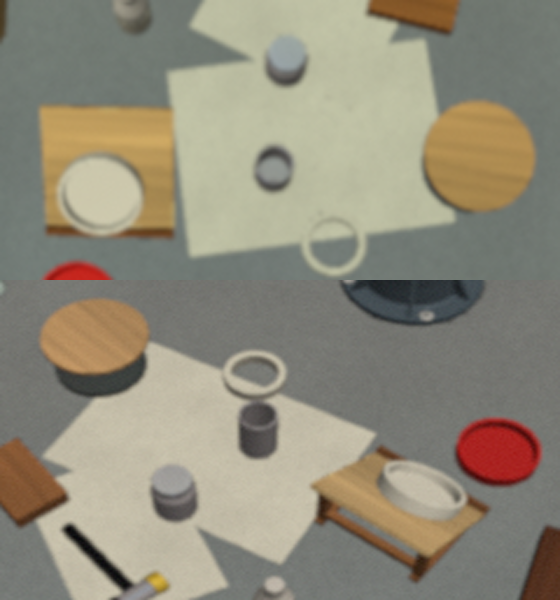

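The crop confirms the pot is open at top (297,231), which is the one nearer the robot, and the jar is lidded. The white dish sits low on the drainer at (229,242). Next I fit the board and the dish.

```bash
cat > dish.py <<'E'
from h import *
P=np.load("P0.npz"); 
for n in("scene","top"):
    c=cam(n); im=np.load(n+"0.npz")["im"]; Q=P[n]; hsv=cv2.cvtColor(im,cv2.COLOR_RGB2HSV).astype(int)
    box=(abs(Q[...,0]-.47)<.16)&(abs(Q[...,1]-.29)<.14)
    wood=box&(hsv[...,1]>80)&(hsv[...,0]>10)&(hsv[...,0]<25)&(Q[...,2]>.03)
    white=(box&(hsv[...,1]<70)&(hsv[...,2]>120)&(Q[...,2]>.02)).astype(np.uint8)
    q=Q[wood]; 
    for _ in range(8):
        A=np.c_[q[:,:2],np.ones(len(q))]; s=np.linalg.lstsq(A,q[:,2],rcond=None)[0]; r=abs(A@s-q[:,2]); q=q[r<max(.005,1.5*np.median(r))]
    nrm=np.array([-s[0],-s[1],1]); nrm/=np.linalg.norm(nrm)
    print(n,len(q),"slope",np.degrees(np.arccos(nrm[2])),"yaw",np.degrees(np.arctan2(s[1],s[0])),"z at .435,.295",s@[.435,.295,1], q.min(0),q.max(0))
    cs,_=cv2.findContours(white,0,1); k=max(cs,key=cv2.contourArea); k=cv2.convexHull(k).reshape(-1,2)
    print("area",white.sum(), k.min(0),k.max(0))
    # rim plane: 28 above board
    y=np.cross(nrm,[np.cos(0),0,0]); 
    yaw=np.arctan2(s[1],s[0]); yy=np.array([-np.sin(yaw),np.cos(yaw),0]); xx=np.cross(yy,nrm)
    p0=np.array([.435,.295,s@[.435,.295,1]])+.028*nrm
    R=rays(c,k); t=((p0-c[3])@nrm)/(R@nrm); X=c[3]+R*t[:,None]-p0
    uv=np.c_[X@xx,X@yy].astype(np.float32); (cx,cy),r=cv2.minEnclosingCircle(uv); 
    e=cv2.fitEllipse(uv); print("rim circle",cx,cy,r,"ell",e)
    m=white>0; w=Q[m]-p0; h=w@nrm+.028; print("heights over board pct",np.nanpercentile(h,[5,25,50,75,95]))
    print("center underside",p0+xx*cx+yy*cy-.028*nrm)
    wood=(box&(hsv[...,1]>80)&(Q[...,2]>.02))
E
python3 dish.py
```

```text
scene 999 slope 34.183847187564005 yaw -1.7608190244109638 z at .435,.295 0.051466571123005206 [0.39825789 0.18018386 0.03044214] [0.5628573  0.38463748 0.13695707]
area 791 [342 204] [380 234]
rim circle 0.03813425451517105 -0.003024002304300666 0.0877189189195633 ell ((0.03434957563877106, 0.002996956929564476), (0.13768431544303894, 0.17660444974899292), 104.3341293334961)
heights over board pct [0.00176145 0.00738    0.01146311 0.0222697  0.02857527]
center underside [0.46643833 0.2910081  0.07289231]
top 963 slope 34.23523683924348 yaw -2.4687268448397206 z at .435,.295 0.04753202822951608 [0.40120399 0.18048115 0.03016882] [0.56248142 0.37977034 0.13568212]
area 877 [213 225] [245 257]
rim circle 0.01748082973062992 -0.0039481837302446365 0.07033064216375351 ell ((0.017399508506059647, -0.004106328822672367), (0.1271495372056961, 0.13972821831703186), 82.88323974609375)
heights over board pct [-0.00095819  0.00491732  0.00897488  0.01868914  0.02958745]
center underside [0.44926853 0.29043297 0.0573666 ]
```

```bash
cat >> h.py <<'E'
from scipy.spatial.transform import Rotation as Ro
def frame(tilt,yaw,psi=0):
    "tool frame: z = -normal of plane rising by tilt along yaw; y = up-slope turned by psi about normal (deg)"
    t,a=np.radians([tilt,yaw]); u=np.array([np.cos(a)*np.cos(t),np.sin(a)*np.cos(t),np.sin(t)])
    n=np.array([-np.cos(a)*np.sin(t),-np.sin(a)*np.sin(t),np.cos(t)])
    R=np.c_[np.cross(u,-n),u,-n]; return R@Ro.from_euler('z',-psi,degrees=True).as_matrix()
def plan(p,R,n=10,p0=None,R0=None,q=3):
    o=manip.get_obs(); p0=o["eef_pos"] if p0 is None else np.array(p0); R0=o["tcp_rot"] if R0 is None else R0
    p=np.array(p,float); w=Ro.from_matrix(R0.T@R).as_rotvec()/n; Rk=R0; pk=p0
    for k in range(n):
        d=np.round(Rk.T@((p-pk)/(n-k)),q); 
        wk=np.round(Ro.from_matrix(Rk.T@R).as_rotvec()/(n-k),q); pk=pk+Rk@d; Rk=Rk@Ro.from_rotvec(wk).as_matrix()
        print([*d.tolist(),*wk.tolist()])
    print("deg/row",np.degrees(np.linalg.norm(w)),"end err",p-pk)
E
python3 - <<'E'
from h import *
R=frame(35,-2); n=-R[:,2]; print(R.round(3).tolist()); plan(np.array([.449,.290,.057])+.12*n,R)
E
```

```text
[[0.035, 0.819, 0.573], [0.999, -0.029, -0.02], [0.0, 0.574, -0.819]]
[-0.027, -0.013, 0.008, -0.052, -0.04, 0.126]
[-0.029, -0.01, 0.008, -0.052, -0.039, 0.126]
[-0.029, -0.007, 0.009, -0.052, -0.039, 0.126]
[-0.03, -0.003, 0.01, -0.052, -0.039, 0.125]
[-0.029, -0.0, 0.011, -0.052, -0.04, 0.126]
[-0.029, 0.003, 0.012, -0.053, -0.039, 0.125]
[-0.028, 0.005, 0.013, -0.052, -0.04, 0.126]
[-0.026, 0.008, 0.014, -0.053, -0.039, 0.125]
[-0.025, 0.011, 0.016, -0.052, -0.04, 0.126]
[-0.022, 0.013, 0.018, -0.053, -0.039, 0.125]
deg/row 8.117550094746525 end err [-0.00021474 -0.0005142   0.00017824]
```

Request:
jog_arm:
  motion:
    - [-0.027, -0.013, 0.008, -0.052, -0.04, 0.126, 1]
    - [-0.029, -0.01, 0.008, -0.052, -0.039, 0.126, 1]
    - [-0.029, -0.007, 0.009, -0.052, -0.039, 0.126, 0.8]
    - [-0.03, -0.003, 0.01, -0.052, -0.039, 0.125, 0.6]
    - [-0.029, 0, 0.011, -0.052, -0.04, 0.126, 0.5]
    - [-0.029, 0.003, 0.012, -0.053, -0.039, 0.125, 0.5]
    - [-0.028, 0.005, 0.013, -0.052, -0.04, 0.126, 0.5]
    - [-0.026, 0.008, 0.014, -0.053, -0.039, 0.125, 0.5]
    - [-0.025, 0.011, 0.016, -0.052, -0.04, 0.126, 0.5]
    - [-0.022, 0.013, 0.018, -0.053, -0.039, 0.125, 0.5]
  squeeze: 50

```text
time: 1.35
eef_pos: [0.381, 0.2923, 0.1552]
tcp_rot: [[0.038, 0.817, 0.575], [0.999, -0.033, -0.02], [0.002, 0.575, -0.818]]
contact_force: [-0.4, -0.2, 0.6]
opening: 0.0427
finger_force: 0.0
```

Run:
```python
from h import *
c,im,d=snap("wrist","w1.png"); np.savez("w1",im=im,d=d,**dict(zip("KDRt",c)))
Q=cloud(c,d); hsv=cv2.cvtColor(im,cv2.COLOR_RGB2HSV).astype(int)
print(c[3],c[0][0,0],hsv[210,280],Q[210,280])
```

```text
[0.30149813 0.37453167 0.2705819 ] 301.0342144726399 [ 21  42 208] [0.44260441 0.28532504 0.06117095]
```

View pics/w1.png

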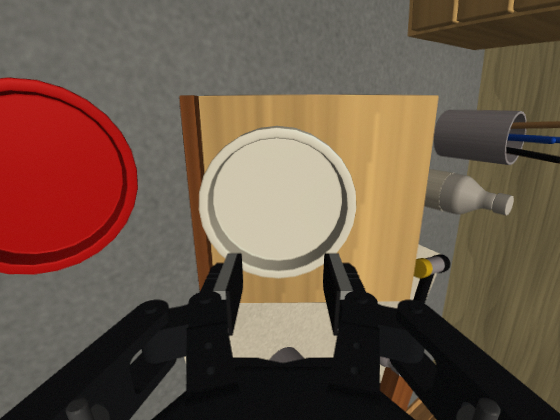

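The dish is centred near (277,202). The fingers are at the bottom and the ledge is at the left (195,200).

```bash
cat > wfit.py <<'E'
from h import *
def fitc(uv):
    uv=uv.copy()
    for _ in range(4):
        s=np.linalg.lstsq(np.c_[2*uv,np.ones(len(uv))],(uv**2).sum(1),rcond=None)[0]; r=np.sqrt(s[2]+s[:2]@s[:2])
        e=abs(np.hypot(*(uv-s[:2]).T)-r); uv=uv[e<max(.0015,2*np.median(e))]
    return s[:2],r,np.median(e),len(uv)
E
python3 - <<'E'
from wfit import *
z=np.load("w1.npz"); c=[z[k] for k in "KDRt"]; im=z["im"]; d=z["d"]; Q=cloud(c,d); hsv=cv2.cvtColor(im,cv2.COLOR_RGB2HSV).astype(int)
w=np.zeros((420,560),bool); w[105:290,365:415]=1; w[105:118,215:420]=1
q=Q[w&(hsv[...,1]>80)]; q=q[np.isfinite(q[:,0])]
def plane(q):
    m=np.median(q,0)
    for _ in range(5):
        m=q.mean(0); n=np.linalg.svd(q-m,full_matrices=False)[2][2]; n*=np.sign(n[2]); e=abs((q-m)@n); q=q[e<max(.001,2*np.median(e))]
    return m,n,np.median(e)
m,n,e=plane(q); print("board",m,n,e,"slope",np.degrees(np.arccos(n[2])),"yaw",np.degrees(np.arctan2(-n[1],-n[0])))
fl=np.zeros_like(w); fl[165:235,245:310]=1; f,nf,ef=plane(Q[fl]); print("floor",nf,"height over board",(f-m)@n, "normal diff deg",np.degrees(np.arccos(n@nf)))
yaw=np.arctan2(-n[1],-n[0]); yy=np.array([-np.sin(yaw),np.cos(yaw),0]); xx=np.cross(yy,n)
white=((hsv[...,1]<80)&(hsv[...,2]>90)); white[260:]=0; white[:,:198]=0; white[:,365:]=0; white[:115]=0
cs,_=cv2.findContours(white.astype(np.uint8),0,1); k=max(cs,key=cv2.contourArea).reshape(-1,2); k=k[(k[:,1]<235)&(k[:,0]>200)]
p0=m+.028*n; R=rays(c,k); X=c[3]+R*(((p0-c[3])@n)/(R@n))[:,None]-p0
s,r,e,N=fitc(np.c_[X@xx,X@yy]); C=p0+xx*s[0]+yy*s[1]-.028*n; print("outline",C,r,e,N)
h=(Q-m)@n; rm=(h>.024)&(h<.034)&(white|True); rm[270:]=0; rm[:,:198]=0; rm[:,360:]=0; rm[:115]=0
X=Q[rm]-p0; s,r,e,N=fitc(np.c_[X@xx,X@yy]); print("rim pts",p0+xx*s[0]+yy*s[1]-.028*n,r,N,np.median(h[rm]))
E
```

```text
board [0.52162662 0.30379601 0.10706607] [-0.57025637  0.01724972  0.82128565] 0.00036494515012813365 slope 34.78629988009506 yaw -1.7326147433912509Traceback (most recent call last):
  File "<stdin>", line 11, in <module>
  File "<stdin>", line 8, in plane
    u, s, vh = gufunc(a, signature=signature)
               ~~~~~~^^^^^^^^^^^^^^^^^^^^^^^^
    raise LinAlgError("SVD did not converge")
numpy.linalg.LinAlgError: SVD did not converge
```

```bash
cat > a.py <<'E'
from wfit import *
z=np.load("w1.npz"); c=[z[k] for k in "KDRt"]; im=z["im"]; d=z["d"]; Q=cloud(c,d); hsv=cv2.cvtColor(im,cv2.COLOR_RGB2HSV).astype(int)
w=np.zeros((420,560),bool); w[105:290,365:415]=1; w[105:118,215:420]=1
def plane(q):
    q=q[np.isfinite(q[:,0])]
    for _ in range(5):
        m=q.mean(0); n=np.linalg.svd(q-m,full_matrices=False)[2][2]; n*=np.sign(n[2]); e=abs((q-m)@n); q=q[e<max(.001,2*np.median(e))]
    return m,n,np.median(e)
m,n,e=plane(Q[w&(hsv[...,1]>80)])
fl=np.zeros_like(w); fl[165:235,245:310]=1; f,nf,ef=plane(Q[fl]); print("floor",nf,"height over board",(f-m)@n, "normal diff deg",np.degrees(np.arccos(n@nf)))
yaw=np.arctan2(-n[1],-n[0]); yy=np.array([-np.sin(yaw),np.cos(yaw),0]); xx=np.cross(yy,n)
white=((hsv[...,1]<80)&(hsv[...,2]>90)); white[260:]=0; white[:,:198]=0; white[:,365:]=0; white[:115]=0
cs,_=cv2.findContours(white.astype(np.uint8),0,1); k=max(cs,key=cv2.contourArea).reshape(-1,2); k=k[(k[:,1]<235)&(k[:,0]>200)]
p0=m+.028*n; R=rays(c,k); X=c[3]+R*(((p0-c[3])@n)/(R@n))[:,None]-p0
s,r,e,N=fitc(np.c_[X@xx,X@yy]); C=p0+xx*s[0]+yy*s[1]-.028*n; print("outline",C,r,e,N)
h=(Q-m)@n; rm=(h>.024)&(h<.034); rm[270:]=0; rm[:,:198]=0; rm[:,360:]=0; rm[:115]=0
X=Q[rm]-p0; s,r,e,N=fitc(np.c_[X@xx,X@yy]); print("rim pts",p0+xx*s[0]+yy*s[1]-.028*n,r,N,np.median(h[rm]))
o=manip.get_obs(); R=o["tcp_rot"]; G=C+.061*xx
print("TCP to wall-mid underside in tool:",R.T@(G-o["eef_pos"]), "orient corr",Ro.from_matrix(R.T@frame(34.9,np.degrees(yaw))).as_rotvec())
E
python3 a.py
```

```text
floor [-0.57343598  0.0189123   0.81903205] height over board 0.0077710325674754405 normal diff deg 0.2427669180740976
outline [0.44411275 0.2988753  0.05334798] 0.05971191627906253 0.000574658905627759 173
rim pts [0.44496612 0.29487694 0.0540245 ] 0.05987877289384902 3343 0.027417544601222518
TCP to wall-mid underside in tool: [0.01231944 0.05396388 0.1183056 ] orient corr [ 0.00527986  0.00733571 -0.0127847 ]
```

```bash
cat >> a.py <<'E'
print("---")
k=np.array([[278,202],[200,202],[356,202],[278,127],[278,277]]); R=rays(c,k); Xk=c[3]+R*(((p0-c[3])@n)/(R@n))[:,None]-p0
print((np.c_[Xk@xx,Xk@yy]*1e3).round(1).tolist(), "rim-fit s",s*1e3)
X=Q[rm]-p0; uv=np.c_[X@xx,X@yy]; dd=uv-s; rr=np.hypot(*dd.T); a=np.degrees(np.arctan2(dd[:,1],dd[:,0]))
for b in range(-180,180,30):
    i=(a>=b)&(a<b+30)&(rr<.08); print(b,i.sum(),(np.percentile(rr[i],[2,50,98])*1e3).round(1) if i.sum()>5 else '')
E
python3 a.py | sed -n '/---/,$p'
```

```text
---
[[-92.0, -7.0], [-155.3, -6.4], [-28.6, -7.6], [-91.3, 51.9], [-92.9, -76.2]] rim-fit s [-92.97103227 -11.23284203]
-180 356 [57.2 60.6 65. ]
-150 178 [57.4 60.4 64.9]
-120 147 [57.6 58.9 63.9]
-90 164 [57.5 58.8 64.4]
-60 267 [57.6 60.3 65. ]
-30 361 [57.2 60.6 64.8]
0 386 [56.3 60.1 64. ]
30 411 [55.6 59.6 63.3]
60 439 [55.2 59.3 63. ]
90 434 [55.2 59.3 63. ]
120 411 [55.6 59.6 63.5]
150 382 [56.4 60.1 63.9]
```

```bash
cat > b.py <<'E'
from h import *
o=manip.get_obs(); R=frame(34.9,-1.8); n=-R[:,2]; u=R[:,1]; C=np.array([.4452,.2940,.0542])
print("now: in dish frame",(R.T@(o["eef_pos"]-C-.061*u)).round(4))
plan(C+.061*u+.045*n,R,5)
E
python3 b.py
```

```text
now: in dish frame [-0.006  -0.0562 -0.118 ]
[0.001, 0.011, 0.015, 0.001, 0.001, -0.002]
[0.001, 0.011, 0.015, 0.001, 0.001, -0.002]
[0.002, 0.011, 0.014, 0.001, 0.002, -0.003]
[0.001, 0.011, 0.015, 0.001, 0.001, -0.002]
[0.002, 0.012, 0.014, 0.001, 0.002, -0.003]
deg/row 0.16684210140623532 end err [ 2.63626709e-05 -2.83838214e-04 -1.48436997e-04]
```

Request:
jog_arm:
  motion:
    - [0.001, 0.011, 0.015, 0.001, 0.001, -0.002, 0.5]
    - [0.001, 0.011, 0.015, 0.001, 0.001, -0.002, 0.5]
    - [0.002, 0.011, 0.014, 0.001, 0.002, -0.003, 0.5]
    - [0.001, 0.011, 0.015, 0.001, 0.001, -0.002, 0.5]
    - [0.002, 0.012, 0.014, 0.001, 0.002, -0.003, 0.5]
    - [0, 0, 0, 0, 0, 0, 0.5]
    - [0, 0, 0, 0, 0, 0, 0.5]
    - [0, 0, 0.005, 0, 0, 0, 0.45]
    - [0, 0, 0.005, 0, 0, 0, 0.45]
    - [0, 0, 0.005, 0, 0, 0, 0.45]

```text
time: 2.65
eef_pos: [0.477, 0.2977, 0.1151]
tcp_rot: [[0.02, 0.822, 0.57], [1.0, -0.017, -0.012], [-0.0, 0.57, -0.822]]
contact_force: [1.3, 0.3, -0.4]
opening: 0.0386
finger_force: 0.0
```

```bash
python3 b.py
python3 - <<'E'
from h import *
c,im,d=snap("wrist","w2.png")
E
```

```text
now: in dish frame [ 0.0047 -0.0002 -0.0318]
[-0.001, 0.0, -0.003, -0.001, -0.001, 0.002]
[-0.001, 0.0, -0.003, -0.0, -0.001, 0.002]
[-0.001, 0.0, -0.002, -0.001, -0.001, 0.002]
[-0.001, 0.0, -0.003, -0.0, -0.002, 0.002]
[-0.001, 0.0, -0.002, -0.001, -0.001, 0.001]
deg/row 0.13133340646428546 end err [4.35724981e-05 3.94128149e-04 2.30680498e-04]
```

View pics/w2.png

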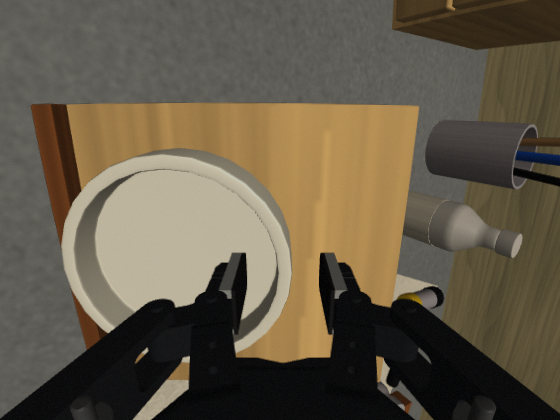

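The wall at (285,265) sits between the fingers, at (242,270) and (325,270).

Request:
jog_arm:
  motion:
    - [-0.003, 0, 0, 0, 0, 0, 0.45]
    - [-0.002, 0, 0.003, 0, 0, 0, 0.45]
    - [0, 0, 0.003, 0, 0, 0, 0.45]
    - [0, 0, 0.003, 0, 0, 0, 0.45]
    - [0, 0, 0.003, 0, 0, 0, 0.45]
    - [0, 0, 0.003, 0, 0, 0, 0.45]
    - [0, 0, 0.002, 0, 0, 0, 0.45]
    - [0, 0, 0.002, 0, 0, 0, 0.35]
    - [0, 0, 0.001, 0, 0, 0, 0.3]
    - [0, 0, 0, 0, 0, 0, 0.3]

```text
time: 3.95
eef_pos: [0.4882, 0.2923, 0.0989]
tcp_rot: [[0.021, 0.822, 0.57], [1.0, -0.017, -0.012], [-0.0, 0.57, -0.822]]
contact_force: [0.3, -1.0, -0.5]
opening: 0.0258
finger_force: 0.0
```

```bash
python3 b.py|head -1
```

```text
now: in dish frame [-0.0003 -0.0001 -0.012 ]
```

Request:
jog_arm:
  motion:
    - [0, 0, 0.001, 0, 0, 0, 0.2]
    - [0, 0, 0, 0, 0, 0, 0.15]
    - [0, 0, 0, 0, 0, 0, 0.1]
    - [0, 0, 0, 0, 0, 0, 0.05]
    - [0, 0, 0, 0, 0, 0, 0]
    - [0, 0, 0, 0, 0, 0, 0]
    - [0, 0, 0, 0, 0, 0, 0]
    - [0, 0, 0, 0, 0, 0, 0]
    - [0, 0, 0, 0, 0, 0, 0]
    - [0, 0, 0, 0, 0, 0, 0]
  squeeze: 60

```text
time: 5.2
eef_pos: [0.4887, 0.2924, 0.0983]
tcp_rot: [[0.02, 0.821, 0.57], [1.0, -0.017, -0.012], [0.0, 0.57, -0.822]]
contact_force: [-5.7, -0.1, 6.4]
opening: 0.0065
finger_force: 59.4
```

Request:
jog_arm:
  motion:
    - [0, 0, -0.002, 0, 0, 0, 0]
    - [0, 0, -0.003, 0, 0, 0, 0]
    - [0, 0, -0.005, 0, 0, 0, 0]
    - [0, 0, -0.007, 0, 0, 0, 0]
    - [0, 0, -0.008, 0, 0, 0, 0]
    - [0, 0, -0.01, 0, 0, 0, 0]
    - [0, 0, -0.01, 0, 0, 0, 0]
    - [0, 0, -0.01, 0, 0, 0, 0]
    - [0, 0, -0.005, 0, 0, 0, 0]
    - [0, 0, 0, 0, 0, 0, 0]

```text
time: 6.45
eef_pos: [0.4546, 0.2933, 0.1479]
tcp_rot: [[0.02, 0.821, 0.57], [1.0, -0.017, -0.011], [0.0, 0.57, -0.821]]
contact_force: [0.1, 0.5, -4.2]
opening: 0.0066
finger_force: 58.5
```

Run:
```python
from h import *
c,im,d=snap("wrist","w3.png")
z=np.load("w1.npz")
Q=cloud(c,d); o=manip.get_obs(); T=(Q-o["eef_pos"])@o["tcp_rot"]  # tool coords
hsv=cv2.cvtColor(im,cv2.COLOR_RGB2HSV).astype(int)
m=(T[...,1]<-.02)&(T[...,1]>-.11)&(abs(T[...,0])<.05)&(abs(T[...,2])<.04)&(hsv[...,1]<80)&(hsv[...,2]>120)
q=T[m]; k=q[:,2]; print(m.sum(),np.percentile(k,[2,20,50,80,98]))
f=q[abs(k-np.median(k))<.004]; s=np.linalg.lstsq(np.c_[f[:,:2],np.ones(len(f))],f[:,2],rcond=None)[0]; print("floor plane z=ax+by+c in tool",s)
np.savez("w3",T=T,im=im,d=d)
# next: level over the spot
R=frame(0,-1.8); plan([.40,.22,.26],R,10)
```

```text
23082 [-0.01613203  0.00297746  0.00364267  0.00421175  0.00499014]
floor plane z=ax+by+c in tool [ 0.00788939 -0.00660807  0.00319464]
[-0.007, 0.002, -0.012, 0.061, -0.0, 0.001]
[-0.007, 0.001, -0.012, 0.061, -0.0, 0.001]
[-0.008, 0.001, -0.013, 0.061, -0.0, 0.001]
[-0.007, -0.0, -0.012, 0.061, -0.0, 0.001]
[-0.008, -0.001, -0.012, 0.06, -0.001, 0.001]
[-0.007, -0.002, -0.012, 0.061, -0.0, 0.001]
[-0.008, -0.002, -0.012, 0.06, -0.001, 0.001]
[-0.007, -0.003, -0.012, 0.061, -0.0, 0.001]
[-0.008, -0.004, -0.012, 0.06, -0.001, 0.002]
[-0.007, -0.005, -0.013, 0.061, -0.0, 0.001]
deg/row 3.476070366795047 end err [-0.00033596 -0.00037114 -0.00039775]
```

View pics/w3.png

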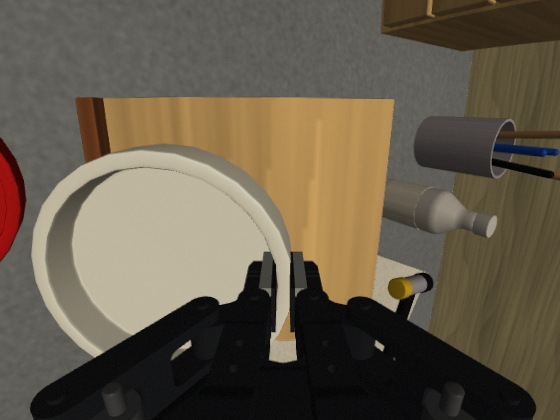

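The dish is gripped squarely: its floor is within 0.5° of perpendicular to the tool. Next I level it.

Request:
jog_arm:
  motion:
    - [-0.004, 0.001, -0.012, 0.04, 0, 0.001, 0]
    - [-0.007, 0.001, -0.012, 0.061, 0, 0.001, 0]
    - [-0.008, 0.001, -0.013, 0.061, 0, 0.001, 0]
    - [-0.007, 0, -0.012, 0.061, 0, 0.001, 0]
    - [-0.008, -0.001, -0.012, 0.06, -0.001, 0.001, 0]
    - [-0.007, -0.002, -0.012, 0.061, 0, 0.001, 0]
    - [-0.008, -0.002, -0.012, 0.06, -0.001, 0.001, 0]
    - [-0.007, -0.003, -0.012, 0.061, 0, 0.001, 0]
    - [-0.008, -0.004, -0.012, 0.06, -0.001, 0.002, 0]
    - [-0.007, -0.005, -0.01, 0.061, 0, 0.001, 0]

```text
time: 7.75
eef_pos: [0.3981, 0.2231, 0.2559]
tcp_rot: [[0.032, 0.999, 0.019], [0.999, -0.032, -0.001], [0.0, 0.019, -1.0]]
contact_force: [0.3, 1.1, -4.5]
opening: 0.0064
finger_force: 58.7
```

Run:
```python
from h import *
R=frame(0,0); plan([.52,-.05,.24],R,10)
```

```text
[-0.027, 0.013, 0.002, 0.002, 0.0, -0.003]
[-0.027, 0.013, 0.002, 0.002, 0.0, -0.003]
[-0.027, 0.013, 0.002, 0.002, 0.0, -0.003]
[-0.027, 0.013, 0.002, 0.002, 0.0, -0.003]
[-0.027, 0.013, 0.002, 0.002, 0.0, -0.003]
[-0.027, 0.012, 0.002, 0.002, 0.0, -0.003]
[-0.027, 0.013, 0.001, 0.002, 0.0, -0.003]
[-0.027, 0.012, 0.001, 0.002, 0.0, -0.004]
[-0.027, 0.012, 0.002, 0.002, 0.0, -0.003]
[-0.028, 0.013, 0.001, 0.001, 0.0, -0.004]
deg/row 0.2142803094464783 end err [-0.00035696  0.00023338 -0.00029584]
```

Request:
jog_arm:
  motion:
    - [-0.01, 0.005, 0, 0.002, 0, -0.003, 0]
    - [-0.02, 0.01, 0, 0.002, 0, -0.003, 0]
    - [-0.03, 0.014, 0.001, 0.002, 0, -0.003, 0]
    - [-0.035, 0.017, 0.002, 0.002, 0, -0.003, 0]
    - [-0.035, 0.017, 0.002, 0.002, 0, -0.003, 0]
    - [-0.035, 0.017, 0.002, 0.002, 0, -0.003, 0]
    - [-0.035, 0.017, 0.002, 0.002, 0, -0.003, 0]
    - [-0.03, 0.014, 0.002, 0.002, 0, -0.004, 0]
    - [-0.03, 0.012, 0.002, 0.002, 0, -0.003, 0]
    - [-0.02, 0.005, 0.001, 0.001, 0, -0.003, 0]

```text
time: 9.0
eef_pos: [0.5217, -0.0609, 0.2421]
tcp_rot: [[0.001, 1.0, 0.002], [1.0, -0.001, -0.001], [-0.001, 0.002, -1.0]]
contact_force: [0.5, -0.2, -3.8]
opening: 0.0062
finger_force: 58.9
```

Run:
```python
from h import *
R=frame(0,0); plan([.546,-.281,.16],R,10)
```

```text
[-0.022, 0.002, 0.008, 0.0, 0.0, -0.0]
[-0.022, 0.002, 0.008, 0.0, 0.0, -0.0]
[-0.022, 0.003, 0.008, 0.0, 0.0, -0.0]
[-0.022, 0.002, 0.008, 0.0, 0.0, -0.0]
[-0.022, 0.003, 0.008, 0.0, 0.0, -0.0]
[-0.022, 0.002, 0.009, 0.0, 0.0, -0.0]
[-0.022, 0.003, 0.008, 0.001, 0.0, -0.0]
[-0.022, 0.002, 0.009, 0.0, 0.0, -0.0]
[-0.022, 0.003, 0.008, 0.001, 0.001, -0.001]
[-0.022, 0.002, 0.008, 0.0, 0.0, -0.0]
deg/row 0.016393669631316842 end err [ 4.62716846e-04  5.93276918e-05 -4.78099316e-04]
```

Request:
jog_arm:
  motion:
    - [-0.012, 0.001, 0.002, 0, 0, 0, 0]
    - [-0.02, 0.002, 0.006, 0, 0, 0, 0]
    - [-0.025, 0.003, 0.008, 0, 0, 0, 0]
    - [-0.028, 0.003, 0.01, 0, 0, 0, 0]
    - [-0.028, 0.003, 0.012, 0, 0, 0, 0]
    - [-0.028, 0.003, 0.012, 0, 0, 0, 0]
    - [-0.028, 0.003, 0.012, 0, 0, 0, 0]
    - [-0.025, 0.003, 0.01, 0, 0, 0, 0]
    - [-0.018, 0.002, 0.008, 0, 0, 0, 0]
    - [-0.008, 0.001, 0.002, 0, 0, 0, 0]

```text
time: 10.25
eef_pos: [0.5448, -0.2798, 0.1604]
tcp_rot: [[0.001, 1.0, 0.001], [1.0, -0.001, 0.0], [0.0, 0.001, -1.0]]
contact_force: [-0.3, 1.3, -3.8]
opening: 0.0061
finger_force: 58.9
```

Run:
```python
from h import *
o=manip.get_obs(); print(o["eef_pos"],o["contact_force"])
S={}
for n in("wrist","scene"):
    c,im,d=snap(n); S[n]=(c,im,d); Q=cloud(c,d)
    hsv=cv2.cvtColor(im,cv2.COLOR_RGB2HSV).astype(int)
    near=(np.hypot(Q[...,0]-.486,Q[...,1]+.281)<.12)
    wood=near&(hsv[...,1]>80)&(hsv[...,0]>8)&(hsv[...,0]<25)&(Q[...,2]>.04)&(Q[...,2]<.12)
    print(n,"stand px",wood.sum(),"z",np.percentile(Q[wood][:,2],[5,25,50,75,95]).round(4) if wood.sum() else '')
    q=Q[wood]; print(q.min(0),q.max(0))
    wh=near&(hsv[...,1]<80)&(Q[...,2]>.13)&(Q[...,2]<.19)&(hsv[...,2]>90); q=Q[wh]; print("dish",wh.sum(),q.min(0),q.max(0),np.percentile(q[:,2],[5,50,95]))
    np.savez("s_"+n,Q=Q,im=im)
im=np.hstack([S["wrist"][1],S["scene"][1][80:290,160:440].repeat(2,0).repeat(2,1)])[:,:,::-1]
cv2.imwrite("pics/w4.png",cv2.resize(im,(800,300)))
```

```text
[ 0.54477944 -0.27975651  0.16042569] [-0.33665491  1.32223578 -3.8263246 ]
wrist stand px 9930 z [0.0898 0.0905 0.091  0.0914 0.0921]
[ 0.4225537  -0.31100176  0.08268539] [ 0.5702531  -0.19659909  0.09392193]
dish 32109 [ 0.4192027  -0.33798235  0.14882489] [ 0.54743118 -0.21478203  0.18937475] [0.15447804 0.15583631 0.1760122 ]
scene stand px 768 z [0.0879 0.092  0.0945 0.0966 0.0998]
[ 0.40409983 -0.35512564  0.08184055] [ 0.57036288 -0.19563958  0.10592474]
dish 661 [ 0.41720114 -0.32281997  0.14496927] [ 0.55408133 -0.2140966   0.18808898] [0.15456475 0.16222301 0.1819332 ]
```

View pics/w4.png

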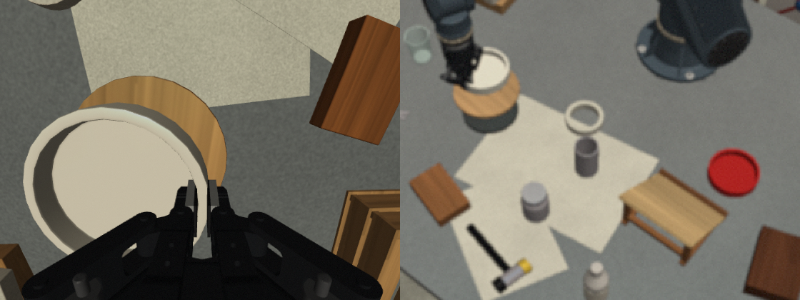

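The dish is held over the stand. The stand top is at z≈0.091 with its axis near (0.485,-0.281), and the dish underside is at z≈0.148.

Request:
jog_arm:
  motion:
    - [-0.001, 0.001, 0.003, 0, 0, 0, 0]
    - [0, 0, 0.006, 0, 0, 0, 0]
    - [0, 0, 0.008, 0, 0, 0, 0]
    - [0, 0, 0.008, 0, 0, 0, 0]
    - [0, 0, 0.008, 0, 0, 0, 0]
    - [0, 0, 0.008, 0, 0, 0, 0]
    - [0, 0, 0.006, 0, 0, 0, 0]
    - [0, 0, 0.004, 0, 0, 0, 0]
    - [0, 0, 0.002, 0, 0, 0, 0]
    - [0, 0, 0, 0, 0, 0, 0]

```text
time: 11.6
eef_pos: [0.5461, -0.28, 0.1082]
tcp_rot: [[0.001, 1.0, 0.001], [1.0, -0.001, -0.0], [-0.0, 0.001, -1.0]]
contact_force: [0.2, -1.0, -4.4]
opening: 0.0065
finger_force: 58.8
```

Request:
jog_arm:
  motion:
    - [0, 0, 0.0005, 0, 0, 0, 0]
    - [0, 0, 0.0005, 0, 0, 0, 0]
    - [0, 0, 0.0005, 0, 0, 0, 0]
    - [0, 0, 0.0005, 0, 0, 0, 0]
    - [0, 0, 0.0005, 0, 0, 0, 0]
    - [0, 0, 0.0005, 0, 0, 0, 0]
    - [0, 0, 0.0005, 0, 0, 0, 0]
    - [0, 0, 0, 0, 0, 0, 0]
    - [0, 0, 0, 0, 0, 0, 0]
    - [0, 0, 0, 0, 0, 0, 0]

```text
time: 12.85
eef_pos: [0.5461, -0.2799, 0.1048]
tcp_rot: [[0.001, 1.0, 0.001], [1.0, -0.001, -0.0], [-0.0, 0.001, -1.0]]
contact_force: [0.4, -0.3, -4.4]
opening: 0.0064
finger_force: 58.9
```

Request:
jog_arm:
  motion:
    - [0, 0, 0.0004, 0, 0, 0, 0]
    - [0, 0, 0, 0, 0, 0, 0]
    - [0, 0, 0.0004, 0, 0, 0, 0]
    - [0, 0, 0, 0, 0, 0, 0]
    - [0, 0, 0.0004, 0, 0, 0, 0]
    - [0, 0, 0, 0, 0, 0, 0]
    - [0, 0, 0, 0, 0, 0, 0]
    - [0, 0, 0, 0, 0, 0, 0]
    - [0, 0, 0, 0, 0, 0, 0]
    - [0, 0, 0, 0, 0, 0, 0]

```text
time: 14.1
eef_pos: [0.5461, -0.28, 0.1036]
tcp_rot: [[0.001, 1.0, 0.001], [1.0, -0.001, -0.0], [-0.0, 0.001, -1.0]]
contact_force: [1.9, -0.8, -1.6]
opening: 0.0066
finger_force: 59.1
```

Touching has begun: the load on the wrist fell from 4.4 to 1.6 N. I go a hair more.

Request:
jog_arm:
  motion:
    - [0, 0, 0.0003, 0, 0, 0, 0]
    - [0, 0, 0, 0, 0, 0, 0]
    - [0, 0, 0.0003, 0, 0, 0, 0]
    - [0, 0, 0, 0, 0, 0, 0]
    - [0, 0, 0, 0, 0, 0, 0]
    - [0, 0, 0, 0, 0, 0, 0]
    - [0, 0, 0, 0, 0, 0, 0]
    - [0, 0, 0, 0, 0, 0, 0]
    - [0, 0, 0, 0, 0, 0, 0]
    - [0, 0, 0, 0, 0, 0, 0]

```text
time: 15.35
eef_pos: [0.5461, -0.28, 0.1029]
tcp_rot: [[0.001, 1.0, 0.001], [1.0, -0.001, -0.0], [-0.0, 0.001, -1.0]]
contact_force: [1.9, -1.6, 0.4]
opening: 0.0065
finger_force: 59.4
```

Request:
jog_arm:
  motion:
    - [0, 0, 0, 0, 0, 0, 0]
    - [0, 0, 0, 0, 0, 0, 0]
    - [0, 0, 0, 0, 0, 0, 0.1]
    - [0, 0, 0, 0, 0, 0, 0.13]
    - [0, 0, 0, 0, 0, 0, 0.16]
    - [0, 0, 0, 0, 0, 0, 0.2]
    - [0, 0, 0, 0, 0, 0, 0.25]
    - [0, 0, 0, 0, 0, 0, 0.25]
    - [0, 0, 0, 0, 0, 0, 0.25]
    - [0, 0, 0, 0, 0, 0, 0.25]
  squeeze: 20

```text
time: 16.6
eef_pos: [0.5461, -0.2799, 0.1029]
tcp_rot: [[0.001, 1.0, 0.001], [1.0, -0.001, -0.0], [-0.0, 0.001, -1.0]]
contact_force: [0.2, -0.3, 0.3]
opening: 0.0213
finger_force: 0.0
```

Request:
jog_arm:
  motion:
    - [0, 0, -0.003, 0, 0, 0, 0.25]
    - [0, 0, -0.005, 0, 0, 0, 0.25]
    - [0, 0, -0.008, 0, 0, 0, 0.25]
    - [0, 0, -0.012, 0, 0, 0, 0.3]
    - [0, 0, -0.015, 0, 0, 0, 0.6]
    - [0, -0.01, -0.02, 0, 0, 0, 1]
    - [0, -0.012, -0.02, 0, 0, 0, 1]
    - [0, -0.015, -0.02, 0, 0, 0, 1]
    - [0.005, -0.015, -0.015, 0, 0, 0, 1]
    - [0.005, -0.01, -0.01, 0, 0, 0, 1]

```text
time: 17.85
eef_pos: [0.4828, -0.2696, 0.2321]
tcp_rot: [[0.001, 1.0, 0.002], [1.0, -0.001, -0.0], [-0.0, 0.002, -1.0]]
contact_force: [-0.2, 0.2, -1.2]
opening: 0.0855
finger_force: 0.0
```

Run:
```python
from wfit import *
c,im,d=snap("wrist","w5.png"); Q=cloud(c,d); hsv=cv2.cvtColor(im,cv2.COLOR_RGB2HSV).astype(int)
o=manip.get_obs(); print(o["eef_pos"],c[3])
near=(np.hypot(Q[...,0]-.486,Q[...,1]+.281)<.1); h=Q[...,2]
f=near&(h>.095)&(h<.104)&(hsv[...,1]<80); q=Q[f]; s=np.linalg.lstsq(np.c_[q[:,:2],np.ones(len(q))],q[:,2],rcond=None)[0]
print("floor z",np.median(q[:,2]),"tilt",s[:2])
r=near&(h>.115)&(h<.123); print("rim",fitc(Q[r][:,:2]),np.median(h[r]))
e=Q[r][:,:2]; print(e.min(0),e.max(0))
w=near&(abs(h-.091)<.004)&(hsv[...,1]>80); cs,_=cv2.findContours(w.astype(np.uint8),0,1); k=np.vstack(cs).reshape(-1,2); X=onz(c,k,.091)[:,:2]
X=X[np.hypot(X[:,0]-.4855,X[:,1]+.281)>.08]; print("stand",fitc(X))
import math
# pot: plan
R=frame(0,0); plan([.477,.031,.24],R,10)
```

```text
[ 0.48224451 -0.26917786  0.23315317] [ 0.48204008 -0.1901388   0.37320439]
floor z 0.09873764290207748 tilt [ 0.00058782 -0.00428085]
rim (array([ 0.48561053, -0.27933553]), np.float64(0.060274595069759726), np.float64(0.0019584119871582234), 3504) 0.11838433210509836
[ 0.42131564 -0.34460763] [ 0.55019971 -0.21587444]
stand (array([ 0.48562234, -0.28031705]), np.float64(0.08356724525540046), np.float64(0.0002612476764939156), 470)
[0.03, -0.001, -0.001, 0.0, 0.0, -0.0]
[0.03, -0.001, -0.001, 0.0, 0.0, -0.0]
[0.03, -0.0, -0.001, 0.0, 0.0, -0.0]
[0.03, -0.001, -0.001, 0.0, 0.0, -0.0]
[0.03, -0.0, -0.001, 0.0, 0.0, -0.0]
[0.03, -0.001, -0.0, 0.001, 0.0, -0.0]
[0.03, -0.0, -0.001, 0.0, 0.0, -0.0]
[0.03, -0.001, -0.0, 0.001, 0.0, -0.0]
[0.03, -0.0, -0.001, 0.0, 0.0, -0.0]
[0.03, -0.001, -0.0, 0.001, 0.001, -0.001]
deg/row 0.016045415922238643 end err [4.75249372e-04 1.67420724e-04 6.25131860e-05]
```

View pics/w5.png

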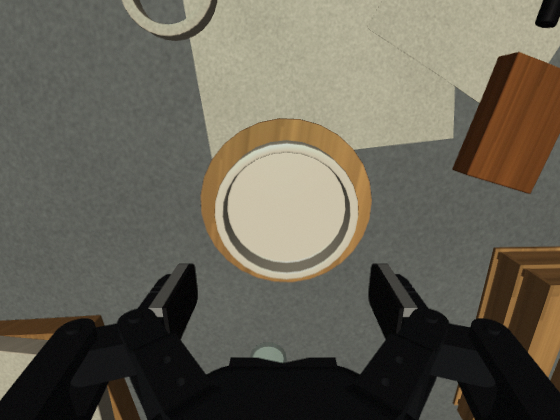

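The dish lies flat in the middle of the stand top, centred in the picture at (287,210). Both fits give a centre of (0.4857,-0.280). On to the pot.

Request:
jog_arm:
  motion:
    - [0.02, 0, 0, 0, 0, 0, 1]
    - [0.03, 0, -0.002, 0, 0, 0, 1]
    - [0.036, -0.001, -0.002, 0, 0, 0, 1]
    - [0.036, -0.001, -0.001, 0, 0, 0, 1]
    - [0.036, -0.001, -0.001, 0, 0, 0, 1]
    - [0.036, -0.001, 0, 0, 0, 0, 1]
    - [0.036, -0.001, 0, 0, 0, 0, 1]
    - [0.032, 0, 0, 0, 0, 0, 1]
    - [0.025, 0, 0, 0, 0, 0, 1]
    - [0.013, 0, 0, 0, 0, 0, 1]

```text
time: 19.15
eef_pos: [0.4785, 0.032, 0.2361]
tcp_rot: [[-0.001, 1.0, 0.0], [1.0, 0.001, 0.0], [0.0, 0.0, -1.0]]
contact_force: [0.4, -0.4, 0.2]
opening: 0.0856
finger_force: 0.0
```

Run:
```python
from wfit import *
c,im,d=snap("wrist","w6.png"); Q=cloud(c,d); o=manip.get_obs(); print(o["eef_pos"])
h=Q[...,2]; near=np.hypot(Q[...,0]-.477,Q[...,1]-.031)<.05
for lo,hi in((.095,.106),(.02,.09)):
    r=near&(h>lo)&(h<hi); e=Q[r][:,:2]; print(r.sum(),fitc(e),e.min(0),e.max(0),np.median(h[r]))
print("inside floor pts",np.sum(near&(h<.02)&(np.hypot(Q[...,0]-.477,Q[...,1]-.031)<.02)))
```

```text
[0.47866739 0.0325078  0.23622469]
798 (array([0.47505389, 0.02989807]), np.float64(0.02763152003897419), np.float64(0.0009918985146564856), 734) [4.45392799e-01 2.55263646e-06] [0.5046832 0.0589893] 0.09840637083436932
1535 (array([0.47515853, 0.03134229]), np.float64(0.027642060889678487), np.float64(0.00032599321295710346), 1487) [0.44885333 0.00282197] [0.50183992 0.05905433] 0.060554794875944395
inside floor pts 446
```

View pics/w6.png

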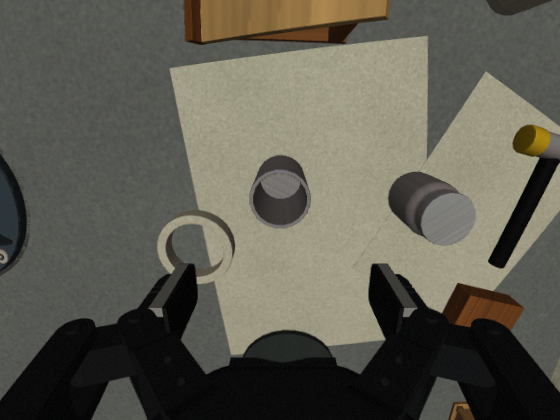

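The open pot is at (280,193), with its rim centre at (0.475,0.030) and top at z≈0.10. The lidded jar (440,210) and the tape (197,247) are clear of the fingers.

Request:
jog_arm:
  motion:
    - [-0.0025, -0.0035, 0.01, 0, 0, 0, 1]
    - [0, 0, 0.02, 0, 0, 0, 1]
    - [0, 0, 0.025, 0, 0, 0, 1]
    - [0, 0, 0.025, 0, 0, 0, 1]
    - [0, 0, 0.025, 0, 0, 0, 1]
    - [0, 0, 0.025, 0, 0, 0, 1]
    - [0, 0, 0.025, 0, 0, 0, 1]
    - [0, 0, 0.018, 0, 0, 0, 1]
    - [0, 0, 0.01, 0, 0, 0, 1]
    - [0, 0, 0, 0, 0, 0, 1]

```text
time: 20.45
eef_pos: [0.4751, 0.027, 0.0532]
tcp_rot: [[0.001, 1.0, -0.0], [1.0, -0.001, -0.0], [-0.0, -0.0, -1.0]]
contact_force: [-0.3, 0.4, -0.1]
opening: 0.0853
finger_force: 0.0
```

Request:
jog_arm:
  motion:
    - [0, 0, 0, 0, 0, 0, 0.9]
    - [0, 0, 0, 0, 0, 0, 0.8]
    - [0, 0, 0, 0, 0, 0, 0.75]
    - [0, 0, 0, 0, 0, 0, 0.7]
    - [0, 0, 0, 0, 0, 0, 0.65]
    - [0, 0, 0, 0, 0, 0, 0.6]
    - [0, 0, 0, 0, 0, 0, 0.5]
    - [0, 0, 0, 0, 0, 0, 0.4]
    - [0, 0, 0, 0, 0, 0, 0.4]
    - [0, 0, 0, 0, 0, 0, 0.4]
  squeeze: 30

```text
time: 21.7
eef_pos: [0.476, 0.0277, 0.0543]
tcp_rot: [[0.0, 1.0, 0.002], [1.0, -0.0, 0.0], [0.0, 0.002, -1.0]]
contact_force: [-2.6, -0.3, 7.3]
opening: 0.0592
finger_force: 31.1
```

Request:
jog_arm:
  motion:
    - [0, 0, -0.003, 0, 0, 0, 0.4]
    - [0, 0, -0.007, 0, 0, 0, 0.4]
    - [0, 0, -0.015, 0, 0, 0, 0.4]
    - [0, 0, -0.02, 0, 0, 0, 0.4]
    - [0, 0, -0.025, 0, 0, 0, 0.4]
    - [0, 0, -0.025, 0, 0, 0, 0.4]
    - [0, 0, -0.025, 0, 0, 0, 0.4]
    - [0, 0, -0.022, 0, 0, 0, 0.4]
    - [0, 0, -0.015, 0, 0, 0, 0.4]
    - [0, 0, -0.005, 0, 0, 0, 0.4]

```text
time: 22.95
eef_pos: [0.4759, 0.0276, 0.2168]
tcp_rot: [[0.001, 1.0, 0.003], [1.0, -0.001, -0.0], [-0.0, 0.003, -1.0]]
contact_force: [-0.2, 0.1, -2.3]
opening: 0.0594
finger_force: 33.0
```

Request:
jog_arm:
  motion:
    - [-0.015, 0, 0, 0, 0, 0, 0.4]
    - [-0.03, 0.001, 0, 0, 0, 0, 0.4]
    - [-0.037, 0.001, 0, 0, 0, 0, 0.4]
    - [-0.038, 0.001, 0, 0, 0, 0, 0.4]
    - [-0.04, 0.001, 0, 0, 0, 0, 0.4]
    - [-0.04, 0.002, 0, 0, 0, 0, 0.4]
    - [-0.037, 0.002, 0, 0, 0, 0, 0.4]
    - [-0.035, 0.001, 0, 0, 0, 0, 0.4]
    - [-0.025, 0.001, 0, 0, 0, 0, 0.4]
    - [-0.013, 0, 0, 0, 0, 0, 0.4]

```text
time: 24.2
eef_pos: [0.4846, -0.284, 0.2148]
tcp_rot: [[0.002, 1.0, -0.0], [1.0, -0.002, 0.001], [0.001, -0.0, -1.0]]
contact_force: [0.4, 0.5, -1.9]
opening: 0.059
finger_force: 32.9
```

Run:
```python
from wfit import *
o=manip.get_obs(); p=o["eef_pos"]; print(p,o["contact_force"])
c,im,d=snap("wrist","w7.png"); Q=cloud(c,d); h=Q[...,2]
c2,im2,d2=snap("scene"); Q2=cloud(c2,d2); np.savez("s7",Q=Q,im=im,Q2=Q2,im2=im2)
near=np.hypot(Q[...,0]-p[0],Q[...,1]-p[1])<.045
for k in(.02,.025,.03,.035,.04,.045,.05): 
    r=near&(abs(h-(p[2]+k))<.0025); print(k,r.sum(),(Q[r][:,:2].min(0)-p[:2]).round(4),(Q[r][:,:2].max(0)-p[:2]).round(4)) if r.sum()>10 else print(k,r.sum())
r=(h>.115)&(h<.123)&(abs(np.hypot(Q[...,0]-.4857,Q[...,1]+.28)-.061)<.012); e=Q[r][:,:2]; print("dish rim",r.sum(),fitc(e),e.min(0),e.max(0))
b=cv2.resize(im2[80:220,160:347,::-1],(560,420)); cv2.imwrite("pics/w7.png",cv2.resize(np.hstack([im[:,:,::-1],b]),(800,300)))
```

```text
[ 0.48455302 -0.28400042  0.21478148] [ 0.363042    0.51873019 -1.89620323]
0.02 1608 [-0.0438 -0.0248] [0.0428 0.032 ]
0.025 1781 [-0.0439 -0.0249] [0.0432 0.032 ]
0.03 2042 [-0.0438 -0.0251] [0.0429 0.032 ]
0.035 2138 [-0.0438 -0.0254] [0.0432 0.032 ]
0.04 2191 [-0.0385 -0.0243] [0.0361 0.0322]
0.045 3463 [-0.0432 -0.0179] [0.0426 0.0319]
0.05 712 [-0.0444  0.0065] [0.0444 0.0152]
dish rim 3257 (array([ 0.4856363 , -0.27941595]), np.float64(0.060374225921476427), np.float64(0.0018788296337783027), 3018) [ 0.42091787 -0.32148293] [ 0.55042142 -0.21562347]
```

View pics/w7.png

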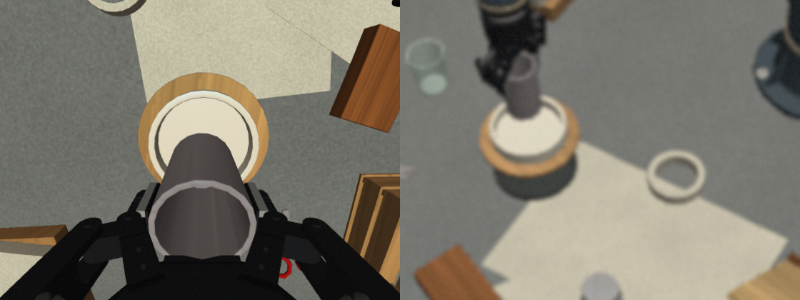

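The pot is held upright over the dish.

Request:
jog_arm:
  motion:
    - [0.002, 0.001, 0.003, 0, 0, 0, 0.4]
    - [0, 0, 0.007, 0, 0, 0, 0.4]
    - [0, 0, 0.009, 0, 0, 0, 0.4]
    - [0, 0, 0.009, 0, 0, 0, 0.4]
    - [0, 0, 0.009, 0, 0, 0, 0.4]
    - [0, 0, 0.009, 0, 0, 0, 0.4]
    - [0, 0, 0.006, 0, 0, 0, 0.4]
    - [0, 0, 0.003, 0, 0, 0, 0.4]
    - [0, 0, 0.001, 0, 0, 0, 0.4]
    - [0, 0, 0, 0, 0, 0, 0.4]

```text
time: 25.55
eef_pos: [0.4866, -0.2805, 0.16]
tcp_rot: [[0.001, 1.0, 0.002], [1.0, -0.001, -0.0], [-0.0, 0.002, -1.0]]
contact_force: [-0.6, -0.2, -2.1]
opening: 0.0593
finger_force: 32.9
```

Request:
jog_arm:
  motion:
    - [0, 0, 0.0005, 0, 0, 0, 0.4]
    - [0, 0, 0.0005, 0, 0, 0, 0.4]
    - [0, 0, 0.0005, 0, 0, 0, 0.4]
    - [0, 0, 0.0005, 0, 0, 0, 0.4]
    - [0, 0, 0.0005, 0, 0, 0, 0.4]
    - [0, 0, 0.0005, 0, 0, 0, 0.4]
    - [0, 0, 0.0005, 0, 0, 0, 0.4]
    - [0, 0, 0, 0, 0, 0, 0.4]
    - [0, 0, 0, 0, 0, 0, 0.4]
    - [0, 0, 0, 0, 0, 0, 0.4]

```text
time: 26.8
eef_pos: [0.4865, -0.2804, 0.1564]
tcp_rot: [[0.001, 1.0, 0.001], [1.0, -0.001, -0.0], [-0.0, 0.001, -1.0]]
contact_force: [-0.3, 0.1, -2.0]
opening: 0.0595
finger_force: 32.9
```

Request:
jog_arm:
  motion:
    - [-0.0015, -0.0008, 0.0005, 0, 0, 0, 0.4]
    - [0, 0, 0.0005, 0, 0, 0, 0.4]
    - [0, 0, 0.0005, 0, 0, 0, 0.4]
    - [0, 0, 0.0005, 0, 0, 0, 0.4]
    - [0, 0, 0.0003, 0, 0, 0, 0.4]
    - [0, 0, 0.0003, 0, 0, 0, 0.4]
    - [0, 0, 0, 0, 0, 0, 0.4]
    - [0, 0, 0, 0, 0, 0, 0.4]
    - [0, 0, 0, 0, 0, 0, 0.4]
    - [0, 0, 0, 0, 0, 0, 0.4]

```text
time: 28.05
eef_pos: [0.4857, -0.2819, 0.1537]
tcp_rot: [[0.001, 1.0, 0.001], [1.0, -0.001, -0.0], [-0.0, 0.001, -1.0]]
contact_force: [0.5, -0.3, -1.8]
opening: 0.0593
finger_force: 32.9
```

Request:
jog_arm:
  motion:
    - [0, 0, 0.0003, 0, 0, 0, 0.4]
    - [0, 0, 0, 0, 0, 0, 0.4]
    - [0, 0, 0.0003, 0, 0, 0, 0.4]
    - [0, 0, 0, 0, 0, 0, 0.4]
    - [0, 0, 0.0003, 0, 0, 0, 0.4]
    - [0, 0, 0, 0, 0, 0, 0.4]
    - [0, 0, 0, 0, 0, 0, 0.4]
    - [0, 0, 0, 0, 0, 0, 0.4]
    - [0, 0, 0, 0, 0, 0, 0.4]
    - [0, 0, 0, 0, 0, 0, 0.4]

```text
time: 29.3
eef_pos: [0.4857, -0.2819, 0.1534]
tcp_rot: [[0.001, 1.0, 0.002], [1.0, -0.001, -0.0], [-0.0, 0.002, -1.0]]
contact_force: [-2.7, 0.6, 6.2]
opening: 0.0595
finger_force: 33.6
```

The pot has touched down with about 8 N. I release it slowly.

Request:
jog_arm:
  motion:
    - [0, 0, 0, 0, 0, 0, 0.7]
    - [0, 0, 0, 0, 0, 0, 0.73]
    - [0, 0, 0, 0, 0, 0, 0.76]
    - [0, 0, 0, 0, 0, 0, 0.8]
    - [0, 0, 0, 0, 0, 0, 0.85]
    - [0, 0, 0, 0, 0, 0, 0.9]
    - [0, 0, 0, 0, 0, 0, 0.95]
    - [0, 0, 0, 0, 0, 0, 0.95]
    - [0, 0, 0, 0, 0, 0, 0.95]
    - [0, 0, 0, 0, 0, 0, 0.95]

```text
time: 30.55
eef_pos: [0.4857, -0.2819, 0.1528]
tcp_rot: [[0.001, 1.0, 0.001], [1.0, -0.001, -0.0], [-0.0, 0.001, -1.0]]
contact_force: [0.5, 0.4, 0.8]
opening: 0.0814
finger_force: 0.0
```

Request:
jog_arm:
  motion:
    - [0, 0, -0.003, 0, 0, 0, 0.95]
    - [0, 0, -0.007, 0, 0, 0, 0.95]
    - [0, 0, -0.01, 0, 0, 0, 0.95]
    - [0, 0, -0.015, 0, 0, 0, 0.95]
    - [0, 0, -0.02, 0, 0, 0, 0.95]
    - [0, 0, -0.025, 0, 0, 0, 0.95]
    - [0, 0, -0.025, 0, 0, 0, 0.95]
    - [0, 0, -0.025, 0, 0, 0, 0.95]
    - [0, 0, -0.015, 0, 0, 0, 0.95]
    - [0, 0, 0, 0, 0, 0, 0.95]

```text
time: 31.8
eef_pos: [0.486, -0.2821, 0.2997]
tcp_rot: [[0.001, 1.0, 0.004], [1.0, -0.001, -0.002], [-0.002, 0.004, -1.0]]
contact_force: [0.8, -0.3, -0.2]
opening: 0.0811
finger_force: 0.0
```

Run:
```python
from wfit import *
o=manip.get_obs(); print(o["eef_pos"],o["contact_force"],o["opening"])
c,im,d=snap("wrist"); Q=cloud(c,d); h=Q[...,2]; near=np.hypot(Q[...,0]-.4857,Q[...,1]+.28)
for nm,m in dict(potrim=(near<.05)&(h>.195)&(h<.21),dishrim=(abs(near-.061)<.012)&(h>.115)&(h<.123)).items():
    e=Q[m][:,:2]; print(nm,m.sum(),e.min(0),e.max(0),fitc(e),np.median(h[m]))
m=(near<.04)&(h>.11)&(h<.19); print(m.sum(),fitc(Q[m][:,:2]))
```

```text
[ 0.48600027 -0.28213726  0.29970786] [ 0.77698828 -0.27320827 -0.1612222 ] 0.08108836007177174
potrim 953 [ 0.45537533 -0.31014102] [ 0.51459787 -0.25066722] (array([ 0.48501412, -0.27972652]), np.float64(0.027690991634710328), np.float64(0.0009307162794274342), 861) 0.1971691654805283
dishrim 2150 [ 0.42103396 -0.34372727] [ 0.55012311 -0.21598854] (array([ 0.48561352, -0.28049468]), np.float64(0.06102687302254511), np.float64(0.0018433593859882927), 1998) 0.11720345552761166
2249 (array([ 0.48501242, -0.27818646]), np.float64(0.027615200403317778), np.float64(0.00031980055150098927), 2181)
```

The pot rim centre is within about 1 mm of the dish centre and at the right height, and the arm is clear.

```bash
python3 -c "
from h import *
print(manip.hand_in())"
```

```text
the job is handed in; nothing more can be done
None
```

I handed the job in at about 32 s: the white dish lies flat and centred on the stand, and the pot stands in the middle of it. The last wrist-camera measurement put the pot's axis about 1–2 mm from the dish's, both were released with no finger force, and the hand-in call gave no verdict.

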